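Set the lens post in the spring-plunger post holder

ROBOT

A 6-joint arm with a two-finger parallel gripper is mounted at the origin on a cart in front of the work surface, level with it; the furniture and walls round the work are solid. World frame = base frame: x ahead of the robot, y to its left, z up, the work surface at z = 0. Lengths are in mm, angles in rad, forces in N, time in s.
With the tool pointing down it reaches from about 350 to 775 mm from the base axis. Payload 7.3 kg.
Tool frame: the origin (TCP) lies midway between the tips of the shut fingers; the grasp point (between the pads) lies r.pinch_z behind it (r.pinch_z is the distance from the TCP to the grasp point, in mm); z points along the fingers, y is the direction in which the jaws open and shut (so a half turn about z gives the same grasp; the last joint's range is limited). The gripper opens to 92 mm and grips with 3 to 60 N. Pads are 19 mm wide; open, the fingers measure 130 mm over their backs; the gripper's body (75 mm by 190 mm) begins 47 mm behind the grasp point.
Start: joints at [-1.314, 0.342, 1.524, -0, 1.275, -0.146], TCP at [205.821, -482.993, 226.741] pointing down, gripper open.
Joint ranges: [-2.53, 2.53], [-0.77, 2.02], [0.04, 2.7], [-1, 4.14], [0.28, 2.66], [-3.11, 3.11]. Speed limits (rad/s): [2.57, 2.57, 3.14, 3.14, 3.14, 3.14].

INTERFACE

Orientations are given as a unit quaternion [x, y, z, w].
In Python, from rig import r gives the robot as it stands.
- The arm moves only by the tool apply_moves, never from a script. Its argument "series" is a list of rows, each an object with "dp": the shift along the tool's x, y, z in m, a list of three; "turn": the turn, a rotation vector about the tool's x, y, z in rad, a list of three; "hand": the opening in per cent of the stroke, from 0 (shut) to 100 (fully open). A call has exactly 8 rows; each row shifts and turns the pose as measured when the row begins, along the tool's axes as they then stand; what a row does not reach is not made up. A row lasts 1/8 s, in which the tool goes at most 62.5 mm and 10.7 degrees, less where a joint would pass 70% of its speed; a pose out of reach is approached as far as the arm can. A call with a gripper value outside its range is refused whole. The fingers move at their own pace and stop on an object; the grip force is fixed at half the most. Time passes only in rows, so rows that do not move let the fingers close, or fill a call up. It gives the time, the measured TCP pose, the force and the opening at its end, in the units of the state.
- r.get_state(): the state, without advancing time (a new reading comes with each control period).
- r.snapshot(name): name is "scene" or "side" or "wrist"; returns the picture (400x640x3 uint8, red, green, blue); there is no depth.
- r.camera_info(name): a dict with "fx", "fy", "cx", "cy" (pixels), "dist" ([k1, k2, p1, p2, k3] as OpenCV has them; the pictures are not rectified), "rvec" (rotation vector, rad) and "tvec" (3), from world to camera coordinates, as OpenCV has them; the wrist camera has in their place "mount" (4x4, takes a point from camera to tool coordinates, whose origin is the TCP and whose axes are the flange's). Camera axes: x right, y down, z forward; pixel columns grow to the right and rows downward; lengths in mm; the calibration is good to about 2 mm. A picture is of the moment at which its call begins: read the wrist's pose just before it. camera_info takes no time and is no camera call.
- r.close_job(): hands the job in, once; it reports no verdict.
The state is a dict: "time_s": time; "joint_pos": joint angles; "dq": joint speeds; "joint_efforts": joint torques, N m; "tool_pos": TCP position; "tcp_rot": TCP orientation; "ft_force": force on the tool from outside, world axes, zero at the start; "ft_torque": the same for the moment, N m; "width": finger opening in mm.
Only numpy, scipy, OpenCV 4.12 (cv2) and the standard library are available. Lean on these libraries where they do the work, as an engineer would, in place of code of your own. Each camera call takes 0.05 s, during which the arm holds its last target.

TASK

Take the post that carries the round lens out of the storage rack and push it, foot first, down into the post holder, past its spring plunger, until it is fully home on the bottom of the bore. Leave it standing upright there, gripped by the plunger, and leave the other two posts in the rack.

Things in the scene. Friction and masses are not known exactly. Their poses are not given: they have to be found in the camera images.
- lens_post: loose post, about 0.11 kg, in one of the rack's holes: steel rod 16 mm diameter, 100 mm long, foot tapered to 7 mm over 12 mm, with an upright round aluminium ring on top holding a glass lens, 44 mm diameter, 14 mm thick (143 mm tall in all); grip it from above across the ring's two flat faces. Origin: centre of the rod's foot; z up the rod; x the lens axis (the 14 mm direction)
- lens_center (a point): centre of the lens ring on lens_post, 121 mm above the rod's foot, on the rod's axis; the ring reaches 22 mm above and to either side (y) of it and 7 mm to either face (x)
- frame_post: loose post to be left in the rack: the same rod with an upright square frame, 42 x 42 x 14 mm, with a square glass pane on top. Origin: centre of the rod's foot, z up the rod, x square to the frame
- table_post: loose post to be left in the rack: the same rod with a level round plate on top, 44 mm diameter and 10 mm thick (110 mm tall in all). Origin: centre of the rod's foot, z up the rod
- rack: fixed grey storage block, 75 x 240 x 45 mm high, with three round vertical holes in a row along its y, 85 mm apart, the middle one at its centre: 18 mm diameter, 37 mm deep, so a post stands with its foot 8 mm above the bench. Origin: centre of its underside
- holder: fixed post holder: upright dark steel tube, 46 mm outer, 24 mm inner diameter, on a foot plate 110 x 70 x 10 mm (long along its x). Mouth 80 mm above the bench, flared to 40 mm; flat bore floor 10 mm above the bench. The spring plunger enters from its -x side, 52 mm above the bench; its knob reaches 52 mm from the axis. Origin: on the bore's axis, on the bench; z up
- holder_mouth (a point): centre of the holder's mouth, 80 mm above the bench, on the bore's axis
- holder_floor (a point): centre of the bore's floor, 10 mm above the bench, where the foot of the post must come to stand
- plunger (a joint): travel of the spring plunger, m: 0 at rest, its smooth round nose (10 mm radius) out to 1.5 mm from the bore's axis; grows to 0.013 when pushed out to the holder's -x. Spring 6 N + 0.25 N/mm. A post pushed down on the axis drives it back 6.5 mm with a light push, under 10 N; its own weight is not enough. Let go, the post is pressed 4 mm against the far (+x) wall, upright, plunger 2.5 mm in
Things that resemble listed ones, but are neither listed nor needed, are in the scene too. Leave any pink, red or turquoise look-alike of the lens_post alone.

How it is judged:
By the outcome, as a careful person would: the job done as asked, in the order asked, and still so for the second after the job is handed in, with the robot touching nothing.
It also fails if it takes over 48 s, if anything falls off the work surface, if the arm or the gripper's body presses on something with over 40 N, if the wrist force passes 120 N, or if a joint passes its speed limit or range.

## Working session

There is one attempt and no reset: what is moved stays moved. The work goes in short steps, Python scripts to look and compute and a tool call to move; the robot and the scene stay as the last step left them, time stands still between calls to the robot, and variables do not carry over. Pictures are saved under pics/ and viewed, and the job is handed in when it is done.

Besides the shell and the picture viewer there is one more tool, called after "Request:" by a JSON object that holds its "fn" and its "kwargs", one argument or row to a line. apply_moves: Moves the arm, as the interface text tells. Its arguments: {"type":"object","properties":{"series":{"type":"array","items":{"type":"object","properties":{"dp":{"type":"array","items":{"type":"number"}},"turn":{"type":"array","items":{"type":"number"}},"hand":{"type":"number"}}}}},"required":["series"]}

```bash
ls; mkdir -p pics; python3 - <<'E'
from rig import r
import cv2
print(r.get_state(), r.pinch_z)
for n in ["scene","side","wrist"]:
    im=r.snapshot(n); cv2.imwrite(f"pics/{n}0.png",im[:,:,::-1]); print(n,r.camera_info(n))
E
```

```text
pics
{'time_s': 0.0, 'joint_pos': array([-1.31403354e+00,  3.42727582e-01,  1.52497649e+00, -9.12198083e-06,
        1.27541674e+00, -1.45995964e-01]), 'dq': array([-3.11564227e-04, -1.57030543e-03,  4.32958149e-05,  1.09078246e-03,
        6.50970704e-04, -1.97836685e-03]), 'joint_efforts': array([-2.91107077e-03, -4.31250215e+01, -2.44223589e+01,  7.14996387e-02,
        5.59731235e-02, -1.53703463e-04]), 'tool_pos': array([ 205.69640926, -482.59688937,  226.05659211]), 'tcp_rot': array([ 9.79791053e-01,  2.00022269e-01, -4.66514010e-05, -7.62665454e-04]), 'ft_force': array([-0.25630314,  0.1414351 , -0.05877936]), 'ft_torque': array([-0.00074475, -0.01870084,  0.02283759]), 'width': 91.6008343391669} 18.8
scene {'fx': 436.5296086945761, 'fy': 436.5296086945761, 'cx': 318.65165592470476, 'cy': 197.22253680829527, 'dist': array([-0.02820922,  0.        ,  0.        ,  0.        ,  0.        ]), 'rvec': array([ 1.17340413, -2.39590032,  0.89556376]), 'tvec': array([ 366.78738524,  300.24478331, 1052.14828623])}
side {'fx': 367.9821657245153, 'fy': 367.9821657245153, 'cx': 323.34148021469696, 'cy': 194.02528696642185, 'dist': array([-0.03246853,  0.        ,  0.        ,  0.        ,  0.        ]), 'rvec': array([ 0.66848474, -2.4590835 ,  1.32627035]), 'tvec': array([432.83695626, 174.38410609, 949.71997213])}
wrist {'fx': 346.76632327045513, 'fy': 346.76632327045513, 'cx': 325.03599506589256, 'cy': 203.96466300148384, 'dist': array([-0.00692699,  0.        ,  0.        ,  0.        ,  0.        ]), 'mount': array([[ 7.43475962e-04, -9.61978848e-01, -2.73122947e-01,
         7.41915340e+01],
       [ 9.99999499e-01,  8.98470707e-04, -4.42416966e-04,
        -9.55529893e-01],
       [ 6.70988730e-04, -2.73122481e-01,  9.61979033e-01,
        -1.58502416e+02],
       [ 0.00000000e+00,  0.00000000e+00,  0.00000000e+00,
         1.00000000e+00]])}
```

View pics/scene0.png

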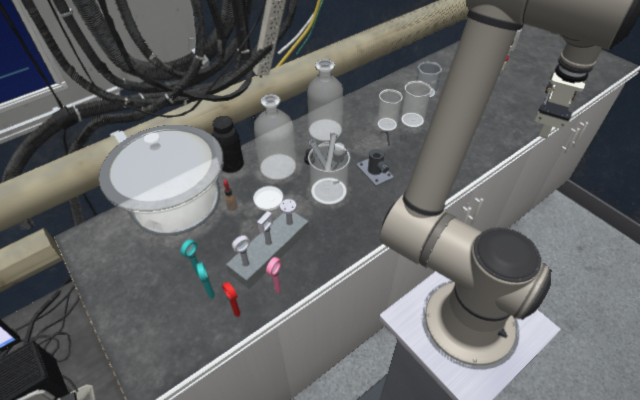

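View pics/side0.png

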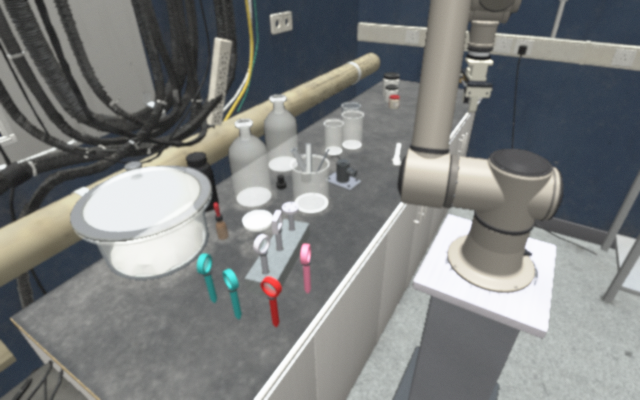

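View pics/wrist0.png

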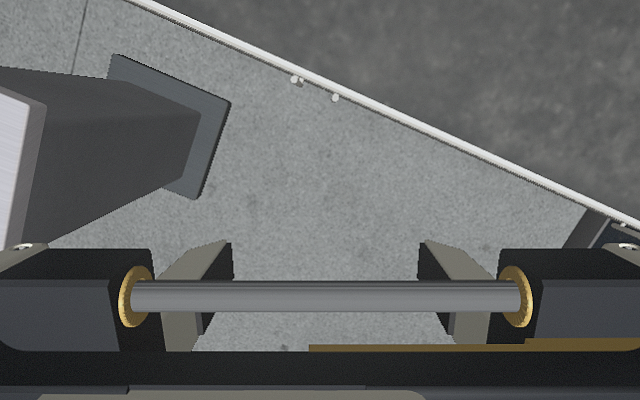

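```bash
python3 - <<'E'
import cv2
a=cv2.imread("pics/scene0.png")
cv2.imwrite("pics/c1.png",cv2.resize(a[180:330,170:330],None,fx=5,fy=4.0*1.0,interpolation=cv2.INTER_CUBIC) if 0 else cv2.resize(a[185:305,180:330],None,fx=5,fy=5,interpolation=cv2.INTER_CUBIC))
cv2.imwrite("pics/c2.png",cv2.resize(a[130:210,330:430],None,fx=7,fy=7,interpolation=cv2.INTER_CUBIC))
b=cv2.imread("pics/side0.png")
cv2.imwrite("pics/c3.png",cv2.resize(b[190:300,230:350],None,fx=5,fy=5,interpolation=cv2.INTER_CUBIC))
cv2.imwrite("pics/c4.png",cv2.resize(b[140:210,290:390],None,fx=7,fy=7,interpolation=cv2.INTER_CUBIC))
E
```

```text
(no output)
```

View pics/c1.png

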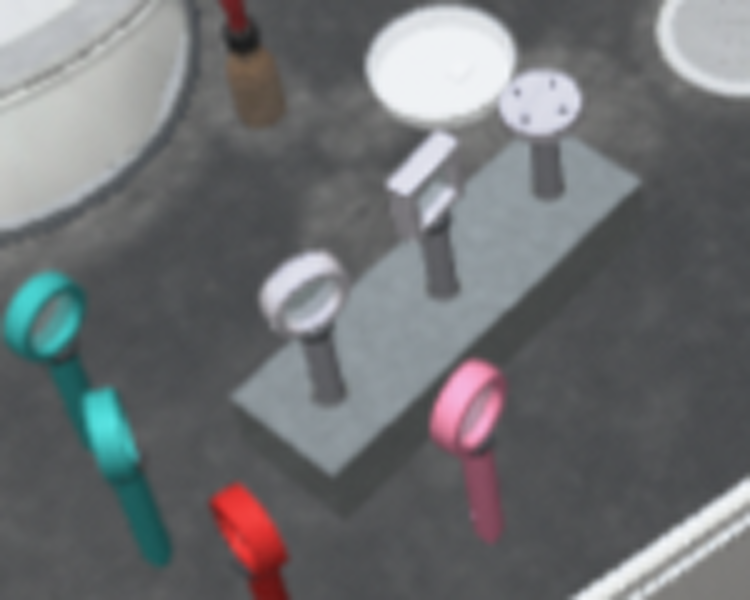

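View pics/c2.png

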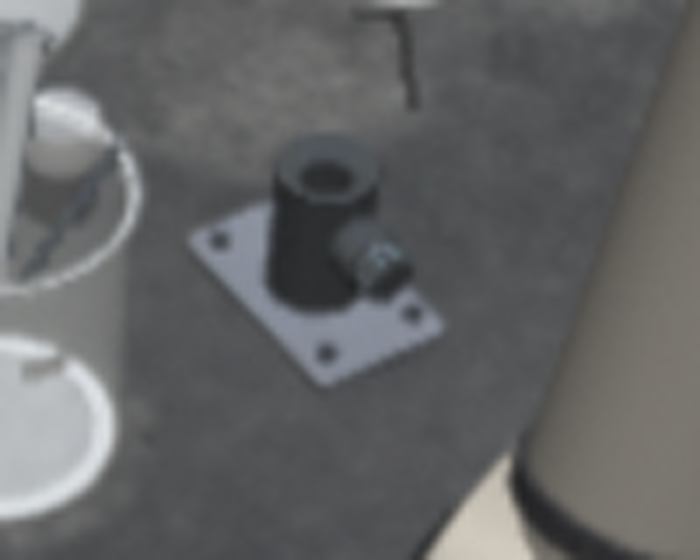

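View pics/c3.png

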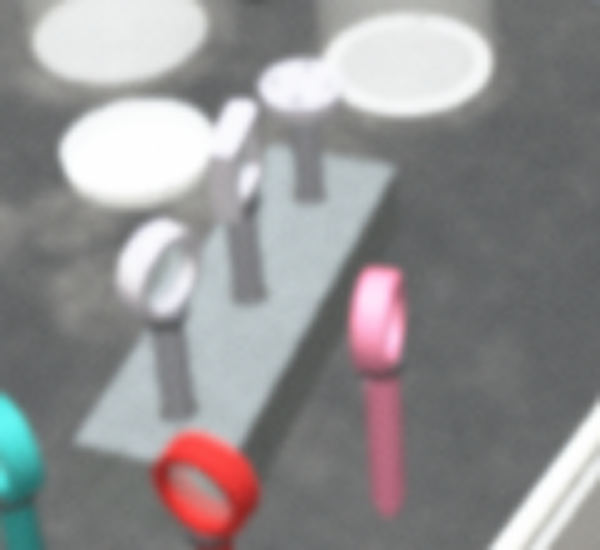

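View pics/c4.png

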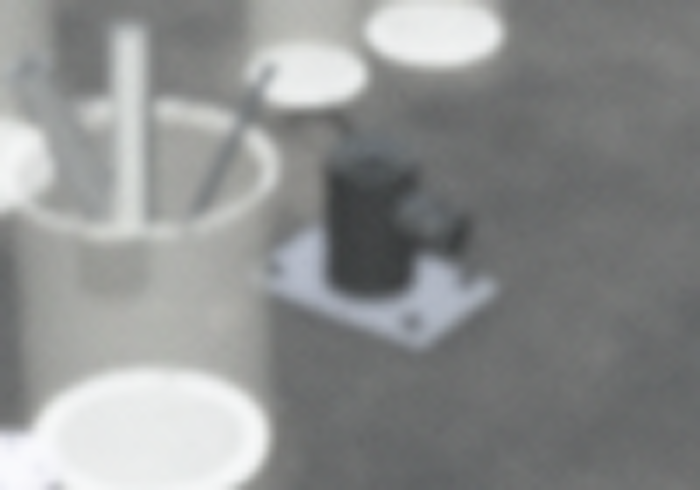

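```bash
cat > h.py <<'E'
import numpy as np, cv2
from rig import r
from scipy.spatial.transform import Rotation as R
def cam(n,st=None):
    c=r.camera_info(n); K=np.array([[c['fx'],0,c['cx']],[0,c['fy'],c['cy']],[0,0,1]])
    if n=='wrist':
        T=np.eye(4);T[:3,:3]=R.from_quat(st['tcp_rot']).as_matrix();T[:3,3]=st['tool_pos']
        W=np.linalg.inv(T@np.array(c['mount']));rv=W[:3,:3];t=W[:3,3]
    else: rv=R.from_rotvec(c['rvec']).as_matrix();t=np.array(c['tvec'])
    return K,np.array(c['dist']),rv,t
def ray(n,p,st=None):
    K,d,A,t=cam(n,st); q=cv2.undistortPoints(np.array([[p]],float),K,d)[0,0]
    return -A.T@t, A.T@np.array([q[0],q[1],1])
def onz(n,p,z,st=None):
    o,d=ray(n,p,st); return o+d*(z-o[2])/d[2]
def tri(ps):
    M=np.zeros((3,3));b=np.zeros(3)
    for n,p in ps:
        o,d=ray(n,p);d=d/np.linalg.norm(d);P=np.eye(3)-np.outer(d,d);M+=P;b+=P@o
    return np.linalg.solve(M,b)
def proj(n,X,st=None):
    K,d,A,t=cam(n,st); return cv2.projectPoints(np.atleast_2d(np.array(X,float)),cv2.Rodrigues(A)[0],t,K,d)[0][:,0]
E
python3 - <<'E'
from h import *
np.set_printoptions(precision=1,suppress=True)
s=lambda x,y,f,x0,y0:((x+.5)/f-.5+x0,(y+.5)/f-.5+y0)
A=lambda x,y:s(x,y,5,180,185);B=lambda x,y:s(x,y,7,330,130);C=lambda x,y:s(x,y,5,230,190);D=lambda x,y:s(x,y,7,290,140)
def both(nm,a,b,z):print(nm,tri([('scene',a),('side',b)]),onz('scene',a,z),onz('side',b,z))
both('lens',A(304,296),C(158,271),129)
both('rodL',A(327,393),C(178,411),45)
both('rodF',A(442,290),C(249,295),45)
both('rodT',A(547,190),C(310,195),45)
both('tableTop',A(541,102),C(300,84),118)
both('mouth',B(326,172),D(372,155),80)
for q in [(188,240),(326,386),(444,326)]:print('plate',onz('scene',B(*q),10))
for q in [(262,282),(425,350),(498,288)]:print('plateS',onz('side',D(*q),10))
for q in [(232,397),(333,474),(640,180)]:print('rack',onz('scene',A(*q),45))
for q in [(75,440),(243,463),(397,165)]:print('rackS',onz('side',C(*q),45))
print(onz('scene',B(400,275),52),onz('side',D(455,225),52))
E
```

```text
lens [452.9 352.6 128.6] [451.4 352.7 129. ] [453.8 352.7 129. ]
rodL [452.9 353.4  42.4] [450.9 354.   45. ] [451.5 355.2  45. ]
rodF [470.7 271.6  44.1] [468.7 271.9  45. ] [471.5 272.   45. ]
rodT [491.1 188.8  44.2] [489.6 189.1  45. ] [491.6 189.2  45. ]
tableTop [493.8 185.5 115. ] [489.9 186.9 118. ] [493.  188.3 118. ]
mouth [ 519.  -156.6   82.2] [ 518.6 -157.9   80. ] [ 523.  -161.5   80. ]
plate [ 576.2 -132.9   10. ]
plate [ 469.1 -120.4   10. ]
plate [ 463.6 -186.6   10. ]
plateS [ 568.7 -132.3   10. ]
plateS [ 468.6 -115.9   10. ]
plateS [ 463.6 -184.8   10. ]
rack [478.9 393.9  45. ]
rack [408.  376.4  45. ]
rack [463.5 144.6  45. ]
rackS [481.4 394.3  45. ]
rackS [404.8 366.4  45. ]
rackS [464.8 143.   45. ]
[ 471.1 -161.    52. ] [ 478.4 -164.2   52. ]
```

```bash
python3 - <<'E'
from h import *
np.set_printoptions(precision=0,suppress=True)
for n,a in dict(beaker=(329,190),bottle1=(277,167),bottle2=(325,130),dish=(268,199),pan=(175,210),b3=(387,124),b4=(411,120),screwdr=(231,207)).items(): print(n,onz('scene',a,0))
for nm,a,b in [('beakertop',(332,136),(308,145)),('bot1top',(270,102),(243,126)),('bot2top',(323,65),(277,100)),('b3top',(390,96),(333,125)),('b4top',(417,88),(352,115)),('panknob',(153,140),(133,168)),('sdtop',(227,183),(217,206)),('black',(225,124),(198,158)),('pink',(274,262),(306,250))]:
    print(nm,tri([('scene',a),('side',b)]))
E
```

```text
beaker [549.   1.  -0.]
bottle1 [732.  71.   0.]
bottle2 [ 781. -165.    0.]
dish [634. 169.   0.]
pan [770. 412.   0.]
b3 [ 670. -358.   -0.]
b4 [ 633. -440.    0.]
screwdr [676. 274.   0.]
beakertop [571. -26. 188.]
bot1top [740.  64. 249.]
bot2top [ 788. -165.  253.]
b3top [ 679. -367.  109.]
b4top [ 636. -447.  130.]
panknob [797. 394. 250.]
sdtop [676. 269. 104.]
black [833. 175. 168.]
pink [358. 316. 126.]
```

Request:
{"fn": "apply_moves", "kwargs": {
  "series": [
    {"dp":[0.053,-0.02,-0.017],"turn":[0,0,0],"hand":60},
    {"dp":[0.053,-0.02,-0.017],"turn":[0,0,0],"hand":60},
    {"dp":[0.053,-0.02,-0.017],"turn":[0,0,0],"hand":60},
    {"dp":[0.053,-0.02,-0.017],"turn":[0,0,0],"hand":60},
    {"dp":[0.053,-0.02,-0.017],"turn":[0,0,0],"hand":60},
    {"dp":[0.053,-0.02,-0.017],"turn":[0,0,0],"hand":60},
    {"dp":[0.014,-0.058,-0.003],"turn":[0,0,0],"hand":60},
    {"dp":[0.014,-0.058,-0.003],"turn":[0,0,0],"hand":60}
  ]
}}

```text
time_s: 1.15
tool_pos: [439.4, -122.8, 334.5]
tcp_rot: [0.981, 0.196, -0.001, -0.004]
ft_force: [0.7, 1.2, 0.7]
width: 55.0
```

Request:
{"fn": "apply_moves", "kwargs": {
  "series": [
    {"dp":[0.024,-0.054,0],"turn":[0,0,0],"hand":60},
    {"dp":[0.024,-0.054,0],"turn":[0,0,0],"hand":60},
    {"dp":[0.024,-0.054,0],"turn":[0,0,0],"hand":60},
    {"dp":[0.024,-0.054,0],"turn":[0,0,0],"hand":60},
    {"dp":[0.024,-0.054,0.018],"turn":[0,0,0],"hand":60},
    {"dp":[0.024,-0.054,0.018],"turn":[0,0,0],"hand":60},
    {"dp":[0.024,-0.054,0.018],"turn":[0,0,0],"hand":60},
    {"dp":[0.024,-0.054,0.018],"turn":[0,0,0],"hand":60}
  ]
}}

```text
time_s: 2.15
tool_pos: [448.1, 361.1, 266.0]
tcp_rot: [0.981, 0.196, 0.001, -0.003]
ft_force: [1.3, -1.1, 0.1]
width: 55.2
```

```bash
python3 - <<'E'
from h import *
st=r.get_state(); im=r.snapshot('wrist'); cv2.imwrite('pics/w1.png',im[:,:,::-1]); print(st['tool_pos'],st['tcp_rot'],st['joint_pos'])
import pickle; pickle.dump(st,open('w1.pkl','wb'))
E
```

```text
[448.09860024 361.10693147 265.99880765] [ 0.9806458   0.19576075  0.00126218 -0.00315448] [0.54232315 0.40747137 1.3157098  0.00514537 1.41390273 1.71825837]
```

View pics/w1.png

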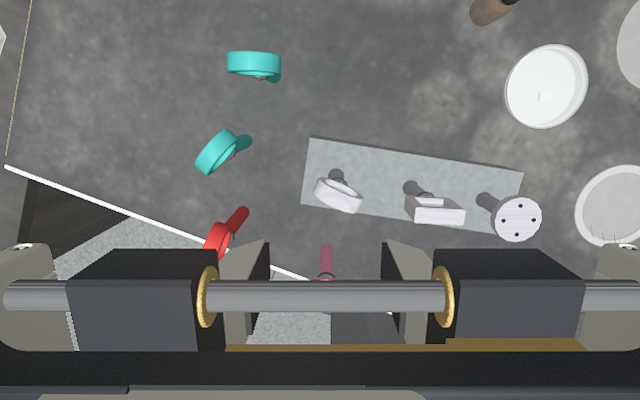

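```bash
python3 - <<'E'
from h import *
import pickle; st=pickle.load(open('w1.pkl','rb'))
im=cv2.imread('pics/w1.png')
cv2.imwrite('pics/c5.png',cv2.resize(im[160:230,290:390],None,fx=8,fy=8,interpolation=cv2.INTER_CUBIC))
E
```

```text
(no output)
```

View pics/c5.png

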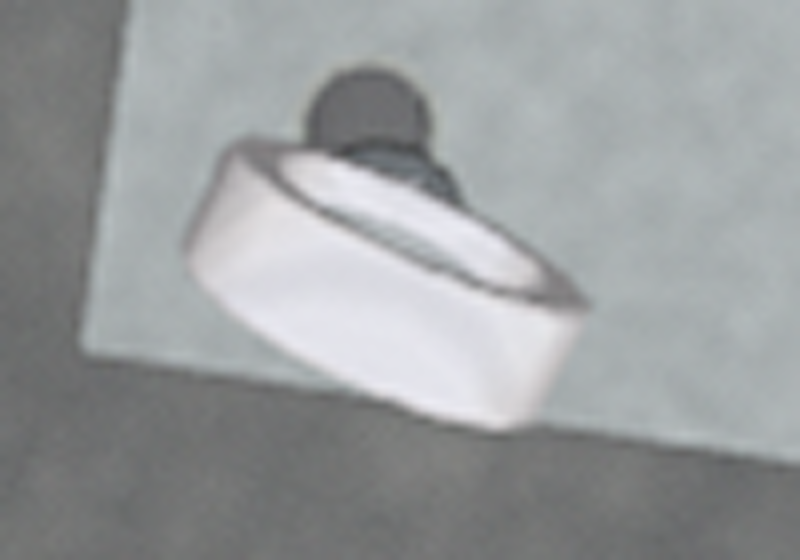

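```bash
cat > fit.py <<'E'
from h import *
import pickle; st=pickle.load(open('w1.pkl','rb'))
np.set_printoptions(precision=1,suppress=True)
f=lambda x,y:((x+.5)/8-.5+290,(y+.5)/8-.5+160)
P=[onz('wrist',f(*q),129,st) for q in [(235,145),(590,305),(185,250),(520,430)]]
for p in P:print(p)
print('mean',np.mean(P,0),'rod',onz('wrist',f(370,128),45,st))
a,b=P[1]-P[0],P[3]-P[2];print(np.linalg.norm(a),np.linalg.norm(b),np.arctan2(a[1],a[0]),np.arctan2(b[1],b[0]))
# silhouette fit
from scipy.optimize import least_squares
obs=np.array([f(*q) for q in [(232,143),(590,307),(185,250),(520,430)]])
E
python3 fit.py
python3 - <<'E'
from h import *
import pickle; st=pickle.load(open('w1.pkl','rb'))
im=cv2.imread('pics/w1.png');k=8
big=cv2.resize(im[160:230,290:390],None,fx=k,fy=k,interpolation=cv2.INTER_CUBIC)
t=np.linspace(0,2*np.pi,60)
for yaw,col in [(-.75,(0,0,255)),(-.85,(0,255,0)),(-.95,(255,0,0))]:
  u=np.array([np.cos(yaw),np.sin(yaw),0]);n=np.array([-u[1],u[0],0])
  for s in(-7,7):
    X=np.array([452.5,353,129])+s*n+22*np.outer(np.cos(t),u)+22*np.outer(np.sin(t),[0,0,1])
    q=(proj('wrist',X,st)-[290,160]+.5)*k-.5
    cv2.polylines(big,[q.astype(int)],True,col,1)
cv2.imwrite('pics/c6.png',big)
E
```

```text
[458.7 373.3 129. ]
[457.2 330.4 129. ]
[445.8 373.9 129. ]
[441.1 331.7 129. ]
mean [450.7 352.3 129. ] rod [451.9 352.3  45. ]
42.896910041161405 42.47532684038242 -1.6054171443604857 -1.6814064053974505
```

View pics/c6.png

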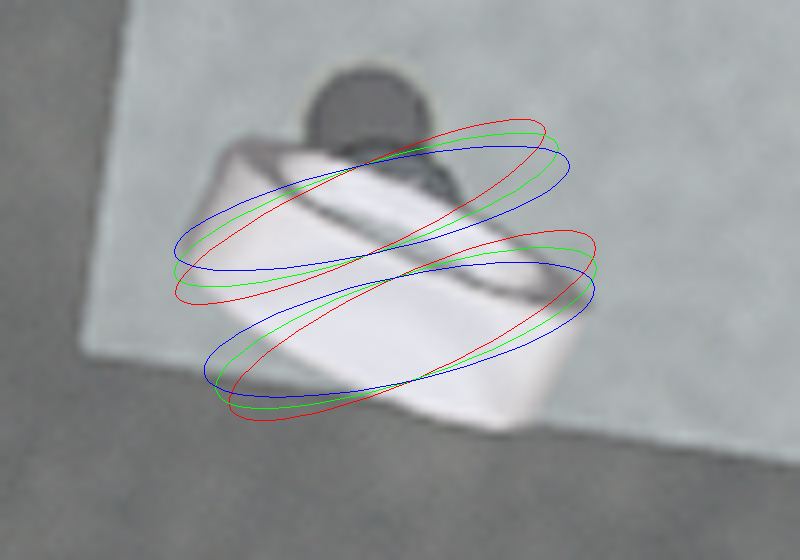

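```bash
python3 - <<'E'
from h import *
import pickle; st=pickle.load(open('w1.pkl','rb'))
im=cv2.imread('pics/w1.png');k=8
big=cv2.resize(im[160:230,290:390],None,fx=k,fy=k,interpolation=cv2.INTER_CUBIC)
t=np.linspace(0,2*np.pi,60)
for yaw,col in [(-1.57,(0,0,255)),(-1.64,(0,200,0)),(-1.71,(255,0,0))]:
  u=np.array([np.cos(yaw),np.sin(yaw),0]);n=np.array([-u[1],u[0],0])
  for s in(-7,7):
    X=np.array([451.5,352.6,129])+s*n+22*np.outer(np.cos(t),u)+22*np.outer(np.sin(t),[0,0,1])
    q=(proj('wrist',X,st)-[290,160]+.5)*k-.5
    cv2.polylines(big,[q.astype(int)],True,col,1)
cv2.imwrite('pics/c7.png',big)
E
```

```text
(no output)
```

View pics/c7.png

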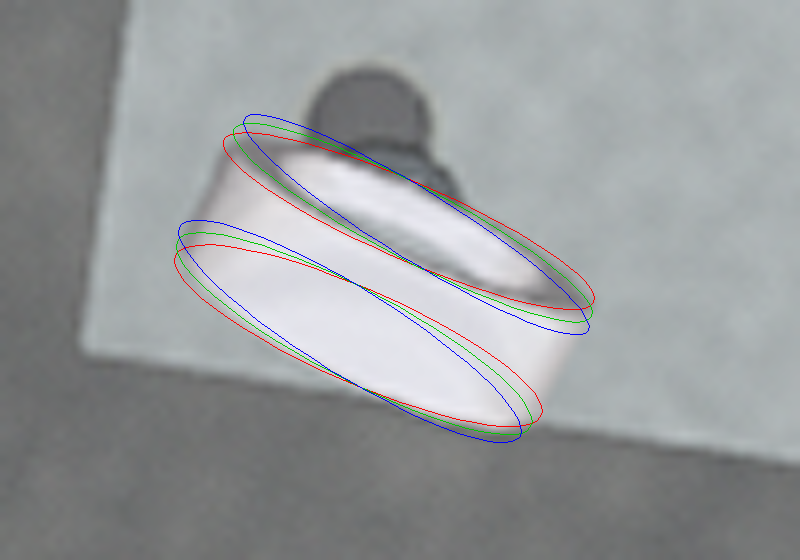

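Request:
{"fn": "apply_moves", "kwargs": {
  "series": [
    {"dp":[0,0,0.01],"turn":[0,0,-0.164],"hand":60},
    {"dp":[0,0,0.01],"turn":[0,0,-0.164],"hand":60},
    {"dp":[0,0,0.01],"turn":[0,0,-0.164],"hand":60},
    {"dp":[0,0,0.01],"turn":[0,0,-0.164],"hand":60},
    {"dp":[0,0,0.01],"turn":[0,0,-0.164],"hand":60},
    {"dp":[0,0,0.01],"turn":[0,0,-0.164],"hand":60},
    {"dp":[0,0,0.01],"turn":[0,0,-0.164],"hand":60},
    {"dp":[-0.008,0.004,0],"turn":[0,0,0],"hand":60}
  ]
}}

```text
time_s: 3.2
tool_pos: [446.9, 361.3, 185.0]
tcp_rot: [0.701, 0.713, -0.003, -0.006]
ft_force: [0.6, 0.2, -0.9]
width: 55.1
```

```bash
cat > look.py <<'E'
import sys
from h import *
st=r.get_state();np.set_printoptions(precision=4,suppress=True)
M=R.from_quat(st['tcp_rot']).as_matrix()
print(st['tool_pos'],'x',M[:,0],'yaw',np.arctan2(M[1,0],M[0,0]),'z',M[:,2],st['ft_force'],st['width'],st['time_s'])
if len(sys.argv)>3:
    t=np.array(list(map(float,sys.argv[1:4])));print('tool delta',M.T@(t-st['tool_pos']))
    # turn to point down with yaw arg4
    if len(sys.argv)>4:
        y=float(sys.argv[4]);T=np.array([[np.cos(y),np.sin(y),0],[np.sin(y),-np.cos(y),0],[0,0,-1]])
        print('turn',R.from_matrix(M.T@T).as_rotvec())
E
python3 look.py 451.8 352.6 110 1.54
```

```text
[446.8722 361.3238 184.9933] x [-0.0172  0.9998  0.0037] yaw 1.5879591411216427 z [-0.0121  0.0035 -0.9999] [ 0.5769  0.2056 -0.8911] 55.081918201402424 3.2
tool delta [-9.0876  5.6794 74.8969]
turn [-0.0121 -0.0035  0.048 ]
```

Request:
{"fn": "apply_moves", "kwargs": {
  "series": [
    {"dp":[-0.009,0.006,0.0],"turn":[-0.012,-0.003,0.048],"hand":60},
    {"dp":[0,0,0],"turn":[0,0,0],"hand":60},
    {"dp":[0,0,0.01],"turn":[0,0,0],"hand":60},
    {"dp":[0,0,0.01],"turn":[0,0,0],"hand":60},
    {"dp":[0,0,0],"turn":[0,0,0],"hand":60},
    {"dp":[0,0,0],"turn":[0,0,0],"hand":60},
    {"dp":[0,0,0],"turn":[0,0,0],"hand":60},
    {"dp":[0,0,0],"turn":[0,0,0],"hand":60}
  ]
}}

```text
time_s: 4.2
tool_pos: [454.3, 351.3, 164.5]
tcp_rot: [0.722, 0.692, 0.001, 0.0]
ft_force: [-0.2, -0.2, -0.2]
width: 55.1
```

```bash
python3 look.py 451.8 352.6 110 1.54; python3 - <<'E'
from h import *
for n in['wrist','side']:
  im=r.snapshot(n); cv2.imwrite(f'pics/{n}2.png',im[:,:,::-1])
E
```

```text
[454.304  351.3295 164.4861] x [0.0426 0.9991 0.001 ] yaw 1.5281462739011815 z [ 0.002   0.0009 -1.    ] [-0.2113 -0.1756 -0.1567] 55.05189327087118 4.2
tool delta [ 1.1092 -2.6603 54.4822]
turn [ 0.0019 -0.001  -0.0119]
```

View pics/wrist2.png

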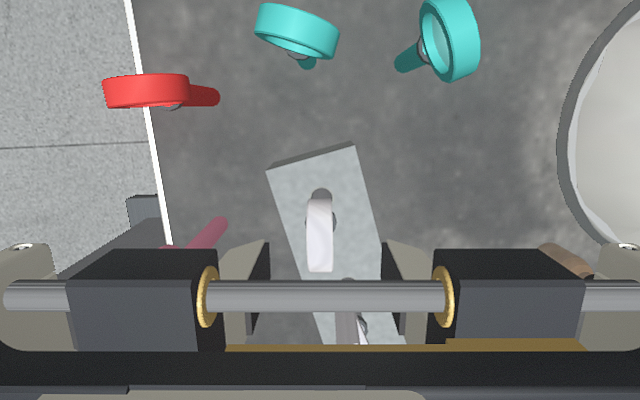

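View pics/side2.png

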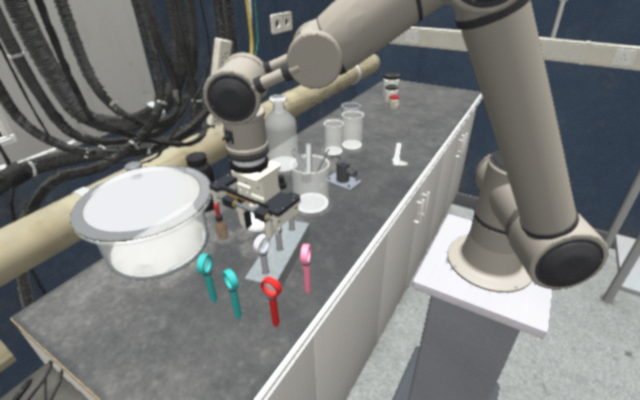

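```bash
python3 - <<'E'
from h import *
import pickle; st=r.get_state()
im=cv2.imread('pics/wrist2.png');k=8
x0,y0=280,185
big=cv2.resize(im[y0:y0+70,x0:x0+80],None,fx=k,fy=k,interpolation=cv2.INTER_CUBIC)
t=np.linspace(0,2*np.pi,60)
for yaw,col in [(1.54,(0,200,0)),(1.50,(255,0,0))]:
  u=np.array([np.cos(yaw),np.sin(yaw),0]);n=np.array([-u[1],u[0],0])
  for s in(-7,7):
    X=np.array([451.8,352.6,129])+s*n+22*np.outer(np.cos(t),u)+22*np.outer(np.sin(t),[0,0,1])
    q=(proj('wrist',X,st)-[x0,y0]+.5)*k-.5
    cv2.polylines(big,[q.astype(int)],True,col,1)
cv2.imwrite('pics/c8.png',big)
E
```

```text
(no output)
```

View pics/c8.png

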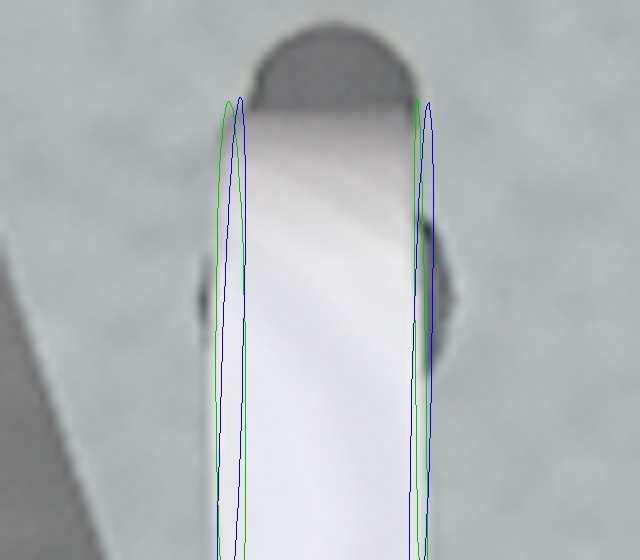

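Request:
{"fn": "apply_moves", "kwargs": {
  "series": [
    {"dp":[0.001,-0.003,0.0],"turn":[0.002,-0.001,-0.015],"hand":60},
    {"dp":[0,0,0],"turn":[0,0,0],"hand":60},
    {"dp":[0,0,0.018],"turn":[0,0,0],"hand":60},
    {"dp":[0,0,0.018],"turn":[0,0,0],"hand":60},
    {"dp":[0,0,0.018],"turn":[0,0,0],"hand":60},
    {"dp":[0,0,0],"turn":[0,0,0],"hand":60},
    {"dp":[0,0,0],"turn":[0,0,0],"hand":50},
    {"dp":[0,0,0],"turn":[0,0,0],"hand":40}
  ]
}}

```text
time_s: 5.3
tool_pos: [452.2, 353.4, 111.5]
tcp_rot: [0.716, 0.698, 0.002, 0.0]
ft_force: [-0.4, -0.5, -0.2]
width: 40.4
```

```bash
python3 look.py 451.6 352.6 110 1.545; python3 - <<'E'
from h import *
for n in['wrist']:
  im=r.snapshot(n); cv2.imwrite(f'pics/{n}3.png',im[:,:,::-1])
E
```

```text
[452.1679 353.3833 111.4698] x [0.026  0.9997 0.0021] yaw 1.5447585566700075 z [ 0.0034  0.002  -1.    ] [-0.428  -0.4682 -0.1759] 40.38279734687374 5.3
tool delta [-0.8009 -0.5523  1.4662]
turn [ 0.0034 -0.0021 -0.0002]
```

View pics/wrist3.png

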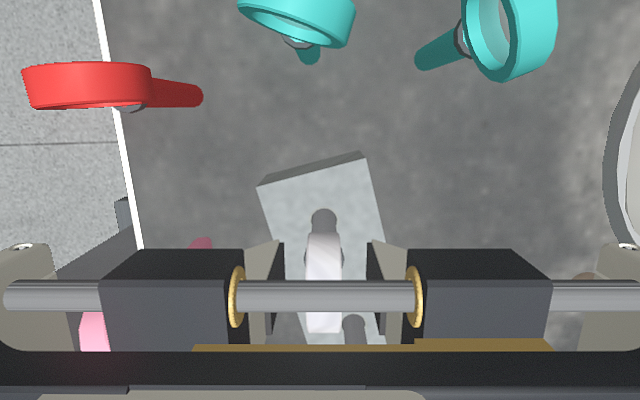

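Request:
{"fn": "apply_moves", "kwargs": {
  "series": [
    {"dp":[-0.001,-0.0005,0.001],"turn":[0.003,-0.002,0],"hand":30},
    {"dp":[0,0,0],"turn":[0,0,0],"hand":20},
    {"dp":[0,0,0],"turn":[0,0,0],"hand":10},
    {"dp":[0,0,0],"turn":[0,0,0],"hand":0},
    {"dp":[0,0,0],"turn":[0,0,0],"hand":0},
    {"dp":[0,0,0],"turn":[0,0,0],"hand":0},
    {"dp":[0,0,0],"turn":[0,0,0],"hand":0},
    {"dp":[0,0,0],"turn":[0,0,0],"hand":0}
  ]
}}

```text
time_s: 6.35
tool_pos: [452.1, 352.6, 111.5]
tcp_rot: [0.716, 0.698, 0.001, 0.0]
ft_force: [-0.4, 0.5, -0.5]
width: 14.3
```

```bash
python3 look.py 451.6 352.6 340 1.545
```

```text
[452.1133 352.6231 111.4749] x [0.026  0.9997 0.001 ] yaw 1.5447462762264328 z [ 0.0019  0.001  -1.    ] [-0.3518  0.5179 -0.5362] 14.347482478064853 6.35
tool delta [   0.1984   -0.0864 -228.5256]
turn [ 0.0019 -0.001  -0.0003]
```

Request:
{"fn": "apply_moves", "kwargs": {
  "series": [
    {"dp":[0,0,-0.008],"turn":[0,0,0],"hand":0},
    {"dp":[0,0,-0.015],"turn":[0,0,0],"hand":0},
    {"dp":[0,0,-0.02],"turn":[0,0,0],"hand":0},
    {"dp":[0,0,-0.04],"turn":[0,0,0],"hand":0},
    {"dp":[0,0,-0.04],"turn":[0,0,0],"hand":0},
    {"dp":[0,0,-0.04],"turn":[0,0,0],"hand":0},
    {"dp":[0,0,-0.04],"turn":[0,0,0],"hand":0},
    {"dp":[0,0,-0.02],"turn":[0,0,0],"hand":0}
  ]
}}

```text
time_s: 7.35
tool_pos: [450.4, 351.7, 347.6]
tcp_rot: [0.716, 0.698, 0.002, 0.001]
ft_force: [0.3, -0.6, -0.3]
width: 13.8
```

```bash
python3 look.py 440 0 335 1.545; python3 - <<'E'
from h import *
for n in['side','scene']:
  im=r.snapshot(n); cv2.imwrite(f'pics/{n}4.png',im[:,:,::-1])
E
```

```text
[450.4481 351.7418 347.5628] x [0.026  0.9997 0.0022] yaw 1.544758686368897 z [ 0.0036  0.0021 -1.    ] [ 0.3061 -0.5739 -0.2753] 13.835158220734193 7.35
tool delta [-351.9212   -1.3292   11.7877]
turn [ 0.0036 -0.0022 -0.0002]
```

View pics/side4.png

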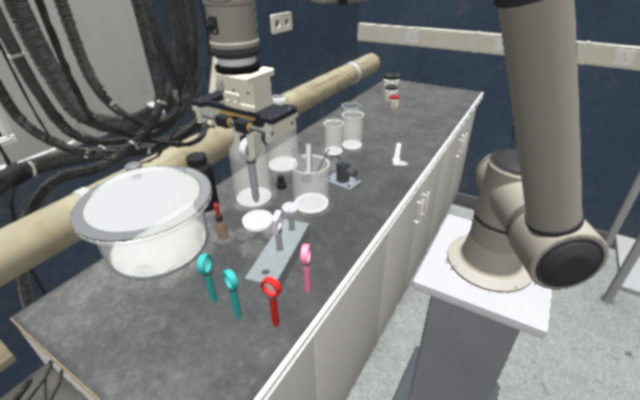

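View pics/scene4.png

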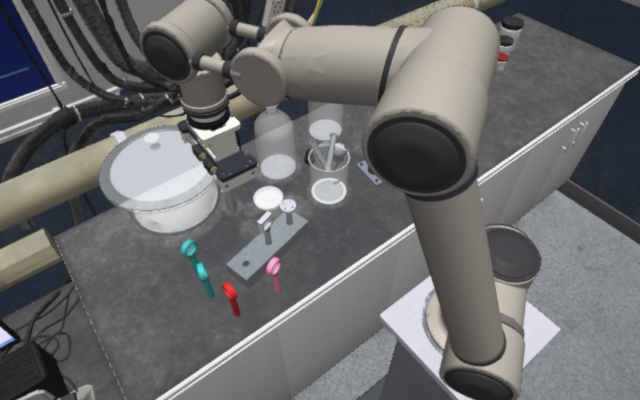

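Request:
{"fn": "apply_moves", "kwargs": {
  "series": [
    {"dp":[-0.03,0,0],"turn":[0,0,0],"hand":0},
    {"dp":[-0.05,0,0],"turn":[0,0,0],"hand":0},
    {"dp":[-0.055,0,0],"turn":[0,0,0],"hand":0},
    {"dp":[-0.055,0,0],"turn":[0,0,0],"hand":0},
    {"dp":[-0.055,0,0],"turn":[0,0,0],"hand":0},
    {"dp":[-0.055,0,0],"turn":[0,0,0],"hand":0},
    {"dp":[-0.055,0,0],"turn":[0,0,0],"hand":0},
    {"dp":[-0.055,0,0],"turn":[0,0,0],"hand":0}
  ]
}}

```text
time_s: 8.45
tool_pos: [436.2, -66.9, 340.0]
tcp_rot: [0.714, 0.701, -0.001, -0.002]
ft_force: [1.1, 0.3, -1.2]
width: 13.7
```

```bash
python3 look.py 519.5 -158 300 1.545
```

```text
[436.1873 -66.8747 339.9636] x [0.0184 0.9998 0.0021] yaw 1.5524274060060592 z [-0.0038  0.0022 -1.    ] [ 1.1267  0.3436 -1.1503] 13.70753016341999 8.45
tool delta [-89.6627  85.1231  39.4535]
turn [-0.0038 -0.0021  0.0074]
```

Request:
{"fn": "apply_moves", "kwargs": {
  "series": [
    {"dp":[-0.03,0.02,0],"turn":[0,0,0],"hand":0},
    {"dp":[-0.025,0.025,0],"turn":[0,0,0],"hand":0},
    {"dp":[-0.02,0.025,0.01],"turn":[0,0,0],"hand":0},
    {"dp":[-0.01,0.01,0.02],"turn":[0,0,0],"hand":0},
    {"dp":[0,0,0.02],"turn":[0,0,0],"hand":0},
    {"dp":[0,0,0.02],"turn":[0,0,0],"hand":0},
    {"dp":[0,0,0.01],"turn":[0,0,0],"hand":0},
    {"dp":[0,0,0],"turn":[0,0,0],"hand":0}
  ]
}}

```text
time_s: 9.45
tool_pos: [511.3, -159.6, 250.6]
tcp_rot: [0.716, 0.698, -0.003, -0.007]
ft_force: [-0.4, 0.2, -0.9]
width: 14.2
```

```bash
python3 look.py 519.5 -158 250 1.545; python3 - <<'E'
from h import *
import pickle;pickle.dump(r.get_state(),open('w5.pkl','wb'))
for n in['wrist','side','scene']:
  im=r.snapshot(n); cv2.imwrite(f'pics/{n}5.png',im[:,:,::-1])
a=cv2.imread('pics/scene5.png');cv2.imwrite("pics/c9.png",cv2.resize(a[90:200,310:430],None,fx=6,fy=5.4 and 6,interpolation=cv2.INTER_CUBIC)[:600])
a=cv2.imread('pics/side5.png');cv2.imwrite("pics/c10.png",cv2.resize(a[90:190,290:400],None,fx=6,fy=6,interpolation=cv2.INTER_CUBIC))
E
```

```text
[ 511.2788 -159.6042  250.6009] x [0.0266 0.9996 0.006 ] yaw 1.5441509910259683 z [-0.0138  0.0063 -0.9999] [-0.3651  0.1845 -0.8567] 14.198273004712144 9.45
tool delta [1.819  8.1833 0.4976]
turn [-0.014  -0.006  -0.0008]
```

View pics/wrist5.png

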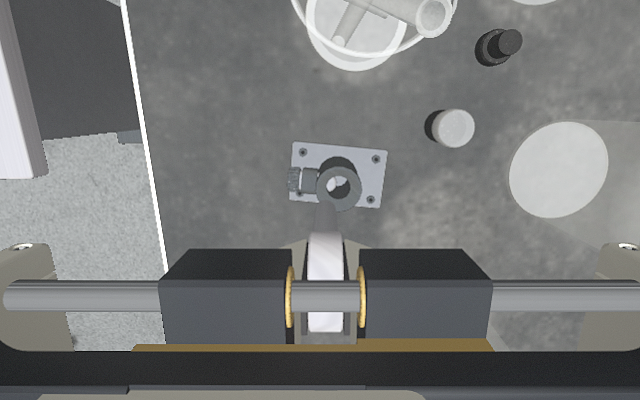

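View pics/c9.png

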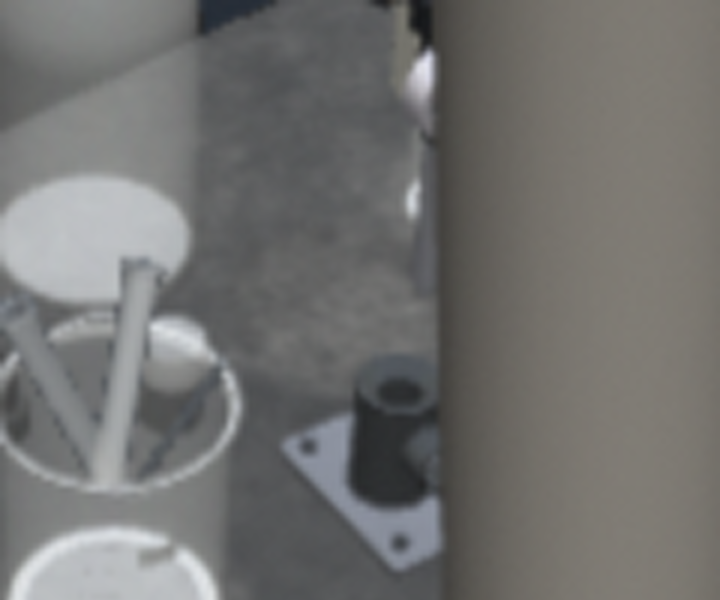

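View pics/c10.png

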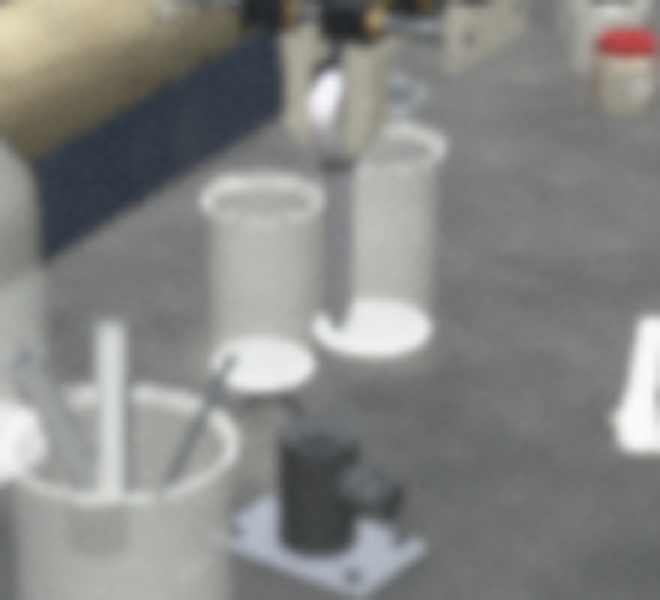

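```bash
python3 - <<'E'
import cv2
a=cv2.imread('pics/wrist5.png');cv2.imwrite("pics/c11.png",cv2.resize(a[130:240,270:400],None,fx=6,fy=5.4 and 6,interpolation=cv2.INTER_CUBIC)[:600])
E
```

```text
(no output)
```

View pics/c11.png

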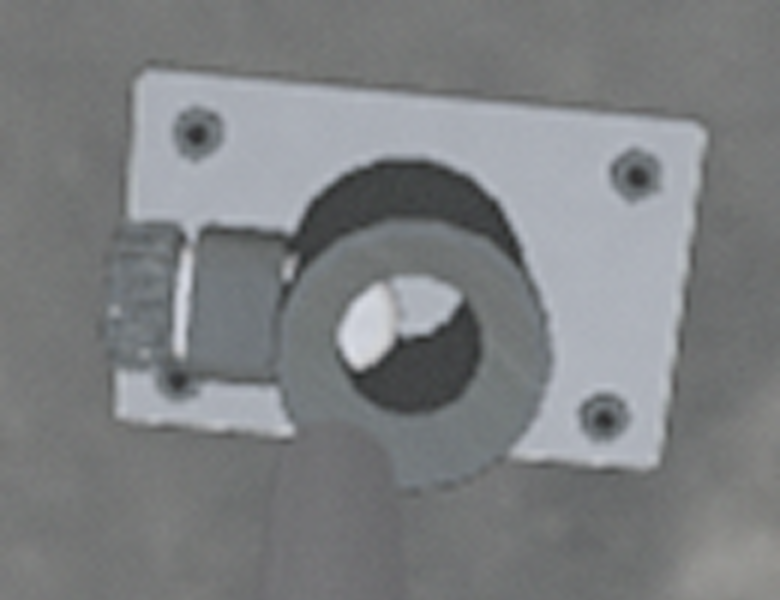

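```bash
python3 - <<'E'
from h import *
import pickle;st=pickle.load(open('w5.pkl','rb'));np.set_printoptions(precision=1,suppress=True)
f=lambda x,y:((x+.5)/6-.5+270,(y+.5)/6-.5+130)
print('mouth',onz('wrist',f(415,353),80,st))
P=[onz('wrist',f(*q),10,st) for q in[(135,69),(708,123),(660,470),(113,418)]]
for p in P:print(p)
print(np.mean(P,0),[np.linalg.norm(P[i]-P[i-1]) for i in range(4)],[np.arctan2(*(P[1]-P[0])[1::-1]),np.arctan2(*(P[2]-P[3])[1::-1])])
# expected rod: project foot & rod in this view
z=-R.from_quat(st['tcp_rot']).as_matrix()[:,2]
g=st['tool_pos']+18.8*z
print('grasp',g,'foot exp',g-z*122.3)
print('foot px',(proj('wrist',[g-z*122.3,g-z*60],st)-[270,130]+.5)*6)
E
```

```text
mouth [ 522.3 -161.6   80. ]
[ 471.4 -121.1   10. ]
[ 580.2 -134.    10. ]
[ 572.2 -202.7   10. ]
[ 463.5 -189.5   10. ]
[ 521.8 -161.8   10. ] [np.float64(68.85736480978828), np.float64(109.58343360926506), np.float64(69.15622762281967), np.float64(109.46255163777569)] [np.float64(-0.11736758200634231), np.float64(-0.12009982989406331)]
grasp [ 511.5 -159.7  269.4] foot exp [ 509.9 -158.9  147.1]
foot px [[332.2 450.4]
 [331.6 617.6]]
```

Request:
{"fn": "apply_moves", "kwargs": {
  "series": [
    {"dp":[-0.002,0.0107,0],"turn":[-0.012,-0.005,0],"hand":0},
    {"dp":[0,0,0],"turn":[0,0,0],"hand":0},
    {"dp":[0,0,0.01],"turn":[0,0,0],"hand":0},
    {"dp":[0,0,0.015],"turn":[0,0,0],"hand":0},
    {"dp":[0,0,0.01],"turn":[0,0,0],"hand":0},
    {"dp":[0,0,0],"turn":[0,0,0],"hand":0},
    {"dp":[0,0,0],"turn":[0,0,0],"hand":0},
    {"dp":[0,0,0],"turn":[0,0,0],"hand":0}
  ]
}}

```text
time_s: 10.6
tool_pos: [523.9, -162.5, 215.4]
tcp_rot: [0.716, 0.698, 0.001, 0.002]
ft_force: [-0.4, -0.2, 0.4]
width: 13.8
```

```bash
python3 look.py 522 -161.7 205 1.545; python3 - <<'E'
from h import *
import pickle;st=r.get_state();pickle.dump(st,open('w6.pkl','wb'))
np.set_printoptions(precision=1,suppress=True)
for n in['wrist','side']:
  im=r.snapshot(n); cv2.imwrite(f'pics/{n}6.png',im[:,:,::-1])
a=cv2.imread('pics/wrist6.png');cv2.imwrite("pics/c12.png",cv2.resize(a[130:250,260:400],None,fx=5,fy=5,interpolation=cv2.INTER_CUBIC))
a=cv2.imread('pics/side6.png');cv2.imwrite("pics/c13.png",cv2.resize(a[90:190,290:400],None,fx=6,fy=6,interpolation=cv2.INTER_CUBIC))
E
```

```text
[ 523.8839 -162.4709  215.3675] x [ 0.0264  0.9997 -0.0013] yaw 1.5443873871615565 z [ 0.0032 -0.0014 -1.    ] [-0.3979 -0.1818  0.4366] 13.750714016108784 10.6
tool delta [ 0.7342 -1.937  10.3604]
turn [ 0.0032  0.0013 -0.0006]
```

View pics/c12.png

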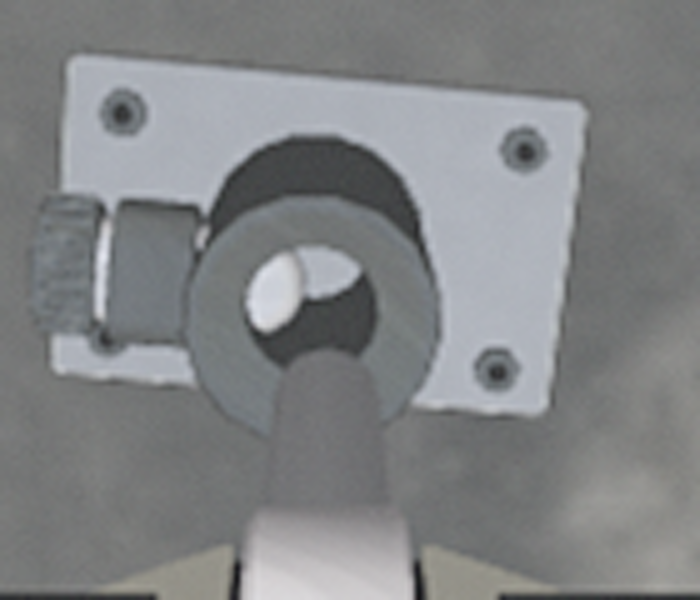

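View pics/c13.png

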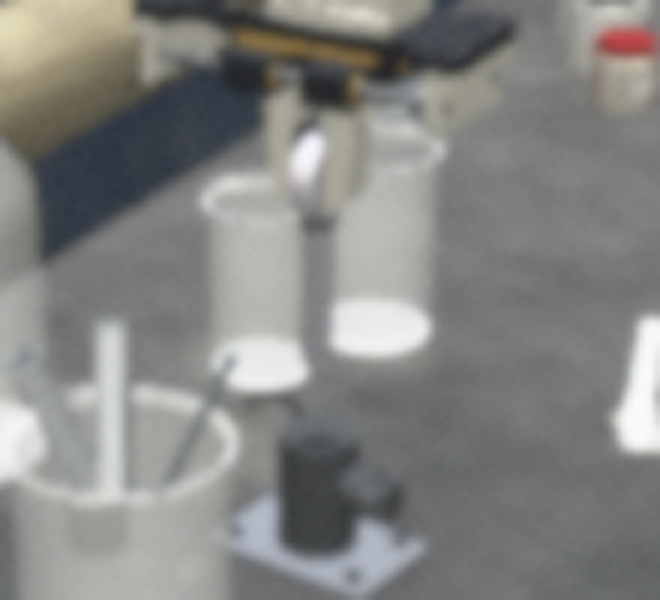

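```bash
python3 - <<'E'
from h import *
import pickle;st=pickle.load(open('w6.pkl','rb'));np.set_printoptions(precision=1,suppress=True)
f=lambda x,y:((x+.5)/5-.5+260,(y+.5)/5-.5+130)
print('mouth',onz('wrist',f(314,319),80,st))
P=[onz('wrist',f(*q),10,st) for q in[(67,53),(589,104),(549,417),(49,374)]]
print(np.mean(P,0))
z=-R.from_quat(st['tcp_rot']).as_matrix()[:,2]
g=st['tool_pos']+18.8*z;F=g-z*122.3
print(F,(proj('wrist',[F],st)-[260,130]+.5)*5)
print('foot', onz('wrist',f(326,362),F[2],st),'mid rod',onz('wrist',f(330,485),F[2]+80,st))
E
```

```text
mouth [ 522.2 -161.5   80. ]
[ 521.9 -162.    10. ]
[ 524.2 -162.6  111.9] [[326.8 375.3]]
foot [ 524.2 -160.5  111.9] mid rod [ 524.7 -152.5  191.9]
```

Request:
{"fn": "apply_moves", "kwargs": {
  "series": [
    {"dp":[0.0007,-0.002,0],"turn":[0.003,0.001,0],"hand":0},
    {"dp":[0,0,0],"turn":[0,0,0],"hand":0},
    {"dp":[0,0,0.01],"turn":[0,0,0],"hand":0},
    {"dp":[0,0,0.01],"turn":[0,0,0],"hand":0},
    {"dp":[0,0,0.01],"turn":[0,0,0],"hand":0},
    {"dp":[0,0,0.01],"turn":[0,0,0],"hand":0},
    {"dp":[0,0,0],"turn":[0,0,0],"hand":0},
    {"dp":[0,0,0],"turn":[0,0,0],"hand":0}
  ]
}}

```text
time_s: 11.7
tool_pos: [521.6, -161.6, 172.1]
tcp_rot: [0.716, 0.698, -0.0, -0.0]
ft_force: [0.1, 0.5, -0.1]
width: 13.8
```

```bash
python3 look.py 522 -161.8 113.4 1.545; python3 - <<'E'
from h import *
im=r.snapshot('wrist');a=im[:,:,::-1];cv2.imwrite("pics/c14.png",cv2.resize(a[130:250,260:400],None,fx=5,fy=5,interpolation=cv2.INTER_CUBIC))
E
```

```text
[ 521.5667 -161.5826  172.1296] x [0.0264 0.9997 0.0001] yaw 1.5443711614628504 z [-0.0006  0.0001 -1.    ] [ 0.0904  0.503  -0.1434] 13.776364136364212 11.7
tool delta [-0.2102  0.4741 58.7293]
turn [-0.0006 -0.0001 -0.0006]
```

View pics/c14.png

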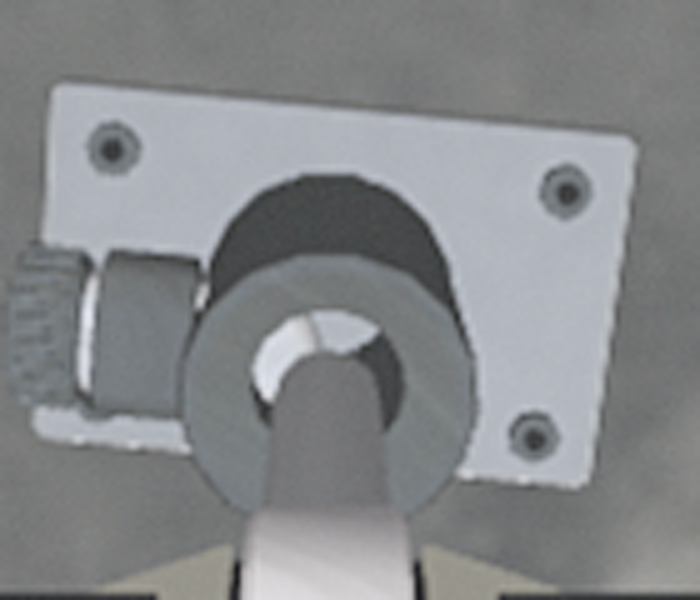

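Request:
{"fn": "apply_moves", "kwargs": {
  "series": [
    {"dp":[0,0.0005,0.005],"turn":[0,0,0],"hand":0},
    {"dp":[0,0,0.005],"turn":[0,0,0],"hand":0},
    {"dp":[0,0,0.005],"turn":[0,0,0],"hand":0},
    {"dp":[0,0,0.005],"turn":[0,0,0],"hand":0},
    {"dp":[0,0,0.005],"turn":[0,0,0],"hand":0},
    {"dp":[0,0,0.005],"turn":[0,0,0],"hand":0},
    {"dp":[0,0,0],"turn":[0,0,0],"hand":0},
    {"dp":[0,0,0],"turn":[0,0,0],"hand":0}
  ]
}}

```text
time_s: 12.75
tool_pos: [525.1, -162.6, 142.6]
tcp_rot: [0.716, 0.698, 0.002, 0.004]
ft_force: [0.9, -0.6, 3.5]
width: 14.0
```

```bash
python3 look.py 522 -161.8 113.4 1.545
```

```text
[ 525.0645 -162.5817  142.6237] x [ 0.0265  0.9996 -0.0028] yaw 1.5442516008982452 z [ 0.0077 -0.003  -1.    ] [ 0.8722 -0.6028  3.5044] 13.972612635095214 12.75
tool delta [ 0.7823 -3.3112 29.1967]
turn [ 0.0078  0.0028 -0.0007]
```

Request:
{"fn": "apply_moves", "kwargs": {
  "series": [
    {"dp":[0.0005,-0.002,0.004],"turn":[0.007,0.002,0],"hand":0},
    {"dp":[0,-0.0005,0.005],"turn":[0.001,0,0],"hand":0},
    {"dp":[0,-0.0005,0.005],"turn":[0.001,0,0],"hand":0},
    {"dp":[0,-0.0005,0.004],"turn":[0.001,0,0],"hand":0},
    {"dp":[0,0,0.004],"turn":[0,0,0],"hand":0},
    {"dp":[0,0,0],"turn":[0,0,0],"hand":0},
    {"dp":[0,0,0],"turn":[0,0,0],"hand":0},
    {"dp":[0,0,0],"turn":[0,0,0],"hand":0}
  ]
}}

```text
time_s: 13.75
tool_pos: [525.0, -162.9, 120.3]
tcp_rot: [0.717, 0.698, 0.001, 0.003]
ft_force: [4.1, -0.8, 2.6]
width: 14.0
```

```bash
python3 look.py 522 -161.8 113.4 1.545
```

```text
[ 524.9916 -162.9137  120.3223] x [ 0.0269  0.9996 -0.0029] yaw 1.5439209224908839 z [ 0.0057 -0.0031 -1.    ] [ 4.0857 -0.8001  2.5602] 14.023317746020272 13.75
tool delta [ 1.053  -3.0601  6.9018]
turn [ 0.0057  0.0029 -0.0011]
```

Request:
{"fn": "apply_moves", "kwargs": {
  "series": [
    {"dp":[0,-0.001,0.002],"turn":[0.005,0.002,0],"hand":0},
    {"dp":[0,0,0.002],"turn":[0,0,0],"hand":0},
    {"dp":[0,0,0.0015],"turn":[0,0,0],"hand":0},
    {"dp":[0,0,0.0015],"turn":[0,0,0],"hand":0},
    {"dp":[0,0,0.001],"turn":[0,0,0],"hand":0},
    {"dp":[0,0,0.001],"turn":[0,0,0],"hand":0},
    {"dp":[0,0,0.001],"turn":[0,0,0],"hand":0},
    {"dp":[0,0,0.001],"turn":[0,0,0],"hand":0}
  ]
}}

```text
time_s: 14.75
tool_pos: [525.1, -163.3, 113.3]
tcp_rot: [0.716, 0.698, 0.001, 0.003]
ft_force: [1.8, 1.3, 10.2]
width: 14.3
```

```bash
python3 look.py 522 -161.8 113.4 1.545
```

```text
[ 525.1342 -163.2635  113.2882] x [ 0.0266  0.9996 -0.0027] yaw 1.5441909223451094 z [ 0.0049 -0.0029 -1.    ] [ 1.7713  1.2784 10.2237] 14.264413101655691 14.75
tool delta [ 1.3793 -3.1714 -0.1314]
turn [ 0.005   0.0027 -0.0008]
```

Request:
{"fn": "apply_moves", "kwargs": {
  "series": [
    {"dp":[0,0,0.002],"turn":[0,0,0],"hand":0},
    {"dp":[0,0,0.002],"turn":[0,0,0],"hand":0},
    {"dp":[0,0,0.002],"turn":[0,0,0],"hand":0},
    {"dp":[0,0,0.002],"turn":[0,0,0],"hand":0},
    {"dp":[0,0,0.002],"turn":[0,0,0],"hand":0},
    {"dp":[0,0,0.002],"turn":[0,0,0],"hand":0},
    {"dp":[0,0,0.002],"turn":[0,0,0],"hand":0},
    {"dp":[0,0,0.002],"turn":[0,0,0],"hand":0}
  ]
}}

```text
time_s: 15.75
tool_pos: [524.7, -163.0, 113.2]
tcp_rot: [0.716, 0.698, 0.001, 0.006]
ft_force: [0.2, 2.0, 19.0]
width: 13.9
```

```bash
python3 look.py 522 -161.8 113.4 1.545; python3 - <<'E'
from h import *
for n in['wrist','side']:
  im=r.snapshot(n); cv2.imwrite(f'pics/{n}7.png',im[:,:,::-1])
a=cv2.imread('pics/side7.png');cv2.imwrite("pics/c15.png",cv2.resize(a[90:190,290:400],None,fx=6,fy=6,interpolation=cv2.INTER_CUBIC))
E
```

```text
[ 524.7292 -162.9926  113.1589] x [ 0.0251  0.9997 -0.0067] yaw 1.5456644393735943 z [ 0.0109 -0.007  -0.9999] [ 0.2427  1.9665 19.0241] 13.936226677703868 15.75
tool delta [ 1.122  -2.7554 -0.2792]
turn [0.0111 0.0067 0.0007]
```

View pics/c15.png

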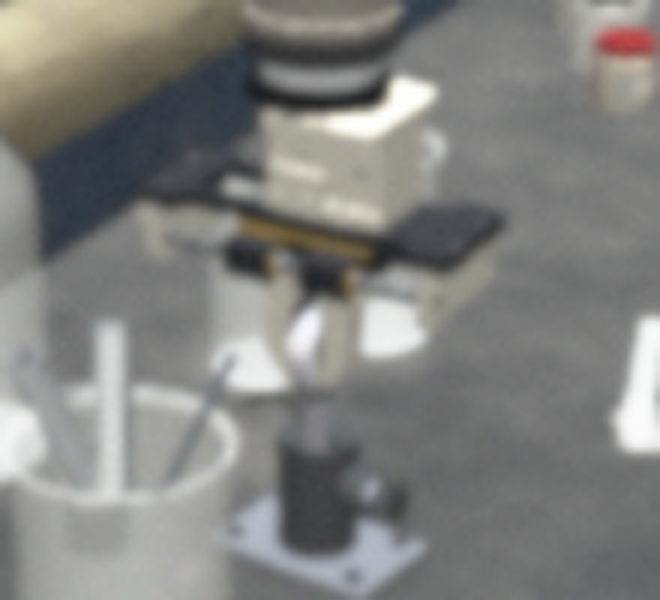

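View pics/wrist7.png

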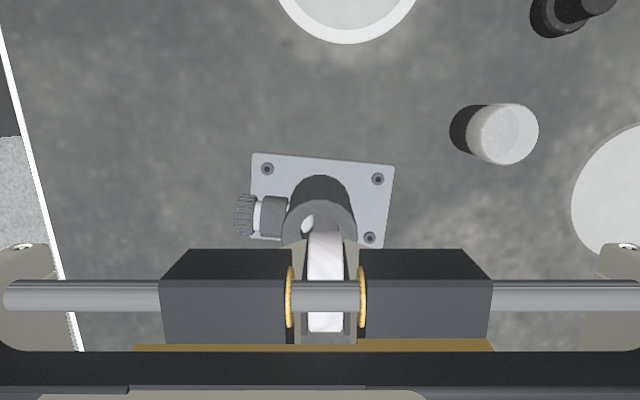

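Request:
{"fn": "apply_moves", "kwargs": {
  "series": [
    {"dp":[0,0,0],"turn":[0.01,0.006,0],"hand":0},
    {"dp":[0,0,0],"turn":[0,0,0],"hand":20},
    {"dp":[0,0,0],"turn":[0,0,0],"hand":30},
    {"dp":[0,0,0],"turn":[0,0,0],"hand":40},
    {"dp":[0,0,0],"turn":[0,0,0],"hand":50},
    {"dp":[0,0,0],"turn":[0,0,0],"hand":60},
    {"dp":[0,0,0],"turn":[0,0,0],"hand":60},
    {"dp":[0,0,0],"turn":[0,0,0],"hand":60}
  ]
}}

```text
time_s: 16.85
tool_pos: [519.7, -161.6, 110.3]
tcp_rot: [0.716, 0.698, -0.003, -0.005]
ft_force: [0.3, -0.2, 0.6]
width: 54.9
```

```bash
python3 look.py 522 -161.8 113.4 1.545
```

```text
[ 519.7358 -161.5828  110.3483] x [0.0246 0.9997 0.0028] yaw 1.5461795211012217 z [-0.0111  0.0031 -0.9999] [ 0.3379 -0.1714  0.627 ] 54.913710570883275 16.85
tool delta [-0.1529  2.2346 -3.0774]
turn [-0.0112 -0.0028  0.0012]
```

Released, no contact. Retreat up and look.

Request:
{"fn": "apply_moves", "kwargs": {
  "series": [
    {"dp":[0,0.004,-0.005],"turn":[-0.011,0,0],"hand":60},
    {"dp":[0,0,-0.02],"turn":[0,0,0],"hand":60},
    {"dp":[0,0,-0.03],"turn":[0,0,0],"hand":60},
    {"dp":[0,0,-0.03],"turn":[0,0,0],"hand":60},
    {"dp":[0,0,-0.03],"turn":[0,0,0],"hand":60},
    {"dp":[0,0,-0.02],"turn":[0,0,0],"hand":60},
    {"dp":[0,0,0],"turn":[0,0,0],"hand":60},
    {"dp":[0,0,0],"turn":[0,0,0],"hand":60}
  ]
}}

```text
time_s: 17.85
tool_pos: [524.8, -161.9, 250.9]
tcp_rot: [0.716, 0.698, 0.002, 0.001]
ft_force: [0.1, 0.8, -0.7]
width: 55.0
```

```bash
python3 look.py; python3 - <<'E'
from h import *
import pickle;pickle.dump(r.get_state(),open('w8.pkl','wb'))
for n in['wrist','side','scene']:
  im=r.snapshot(n); cv2.imwrite(f'pics/{n}8.png',im[:,:,::-1])
a=cv2.imread('pics/side8.png');cv2.imwrite("pics/c16.png",cv2.resize(a[90:190,290:400],None,fx=6,fy=6,interpolation=cv2.INTER_CUBIC))
E
```

```text
[ 524.7844 -161.9124  250.9499] x [0.0243 0.9997 0.0026] yaw 1.5464986538415044 z [ 0.0044  0.0025 -1.    ] [ 0.1427  0.8144 -0.7361] 55.027665640930984 17.85
```

View pics/c16.png

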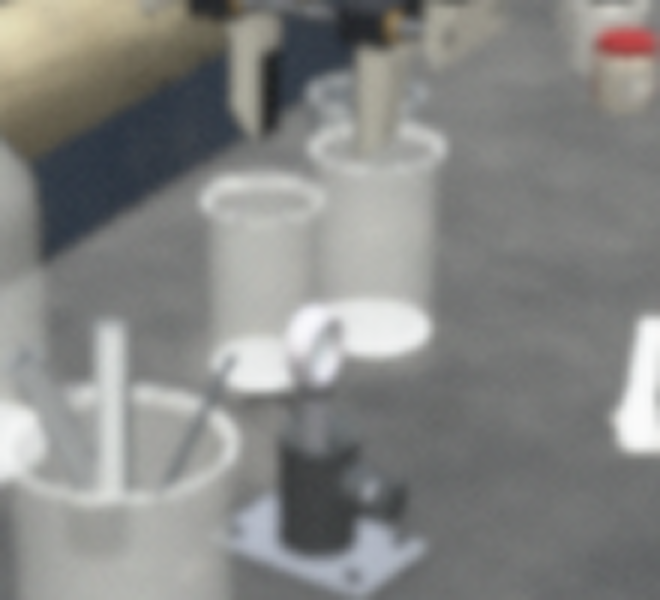

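View pics/wrist8.png

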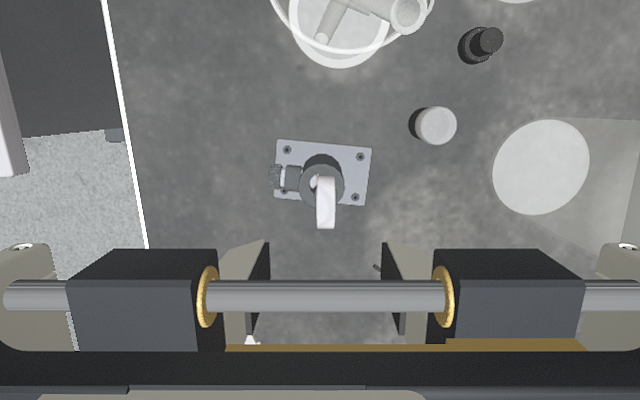

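View pics/scene8.png

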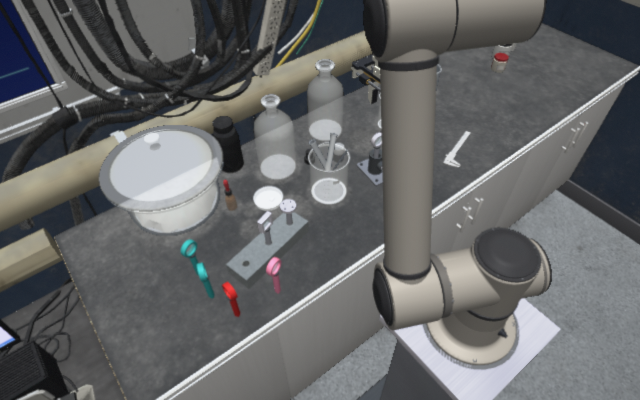

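```bash
python3 - <<'E'
from h import *
import pickle;st=pickle.load(open('w8.pkl','rb'))
t=np.linspace(0,2*np.pi,60);out=[]
for n,x0,y0 in [('wrist',285,150),('side',310,125)]:
  k=7;im=cv2.imread(f'pics/{n}8.png')
  big=cv2.resize(im[y0:y0+80,x0:x0+56],None,fx=k,fy=k,interpolation=cv2.INTER_CUBIC)
  for zc,col in[(131,(0,200,0)),(141,(0,0,255))]:
   yaw=1.545;u=np.array([np.cos(yaw),np.sin(yaw),0]);nn=np.array([-u[1],u[0],0])
   for s in(-7,7):
    X=np.array([526,-162.3,zc])+s*nn+22*np.outer(np.cos(t),u)+22*np.outer(np.sin(t),[0,0,1])
    q=(proj(n,X,st)-[x0,y0]+.5)*k-.5
    cv2.polylines(big,[q.astype(int)],True,col,1)
  out.append(big)
cv2.imwrite('pics/c17.png',np.hstack(out))
E
```

```text
(no output)
```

View pics/c17.png

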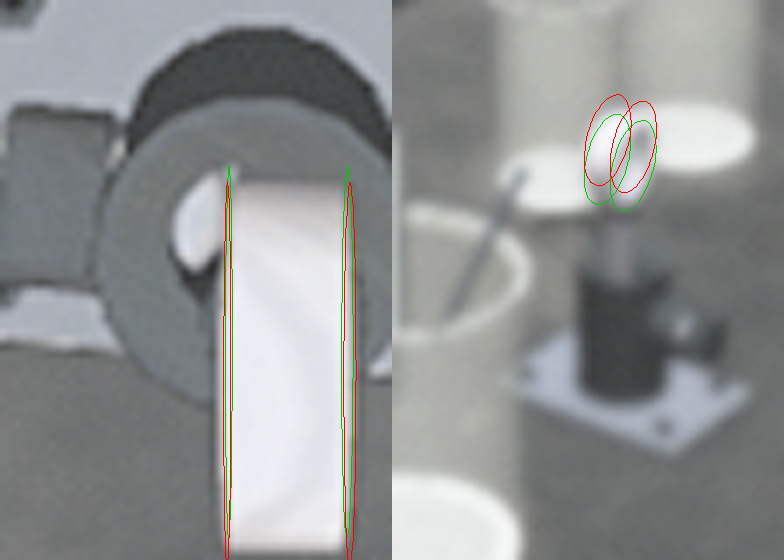

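```bash
python3 -c "
from rig import r
print(r.close_job())"
```

```text
the job is handed in; nothing more can be done
None
```

The lens post is out of the rack and fully down in the post holder, standing upright and held by the plunger. I handed the job in at about 18 s of the 48 s allowed; no verdict was reported.

- **Fully home:** the downward motion stopped with the tool at z = 113.2 mm, against 113.4 mm expected. Pushing further raised the force from 10 N to 19 N without moving it, so the foot is on the bore floor.
- **After release:** the gripper came away with no contact force. The outline of a seated post (lens centre 131 mm above the bench) matches the side view; one drawn 10 mm higher does not. In the wrist view the ring sat about 1.5 mm off the outline, within calibration error.
- **Rest of the scene:** the frame post and table post are still in the rack, and the pink, red and turquoise look-alikes were not touched.
- **Disagreement:** the fixed cameras and the wrist camera placed the holder about 3–4 mm apart. I used the wrist camera's position, and the post went in with only light force.

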